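# Take the nut off the spent tape stand

## Task

On the desk stand two tape-roll stands; one still has a full roll, on the other only the bare cardboard core is left. Unscrew the knurled nut from the stand with the bare core (ordinary right-hand thread, a bit under a quarter turn frees it), lift it straight off the stud and set it down gently, lying flat, in the white dish. Leave the nut of the full roll alone.

Things in the scene. Friction and masses are not known exactly. Their poses are not given: they have to be found in the camera images.
- nut: Knurled aluminium collar nut, 45 mm across, 30 mm tall, 30 mm bore, 90 g, on the stand with the bare core. Origin: centre of its underside, z up its axis. Coarse right-hand thread: anticlockwise from above it is free after 45-55 degrees, meets a stop at 115: turn it 80. No need to raise it while turning (1.5 mm play). It cannot be pulled off unturned. Grip at any yaw, upper two thirds.
- empty_stand: Stand with the bare core: round dark steel base, 100 mm across, 12 mm thick, fixed to the desk, upright stud 74 mm high in its middle. Origin: centre of the base's underside, z along the stud. The nut's underside starts 40 mm above the desk and is clear of the stud once raised 35 mm. Under the nut a loose cardboard core (38 mm across, 25 mm tall, narrower than the nut) rests on the base.
- other_nut: The same kind of nut on the other, like stand, which holds a full tape roll (90 mm across, 25 mm tall, much wider than the nut). To be left as it is. Origin at the centre of its underside, z up.
- dish: Shallow round white dish, loose on the desk, 450 g, 124 mm across, rim 18 mm above the desk, inner floor 110 mm across and 6 mm above the desk. Origin at the centre of its underside, z up.
There are look-alikes about, which are no part of the job. What is shaped like the nut but blue or green is not meant.

How it is judged:
By the outcome, as a careful person would: the job done as asked, in the order asked, and still so for the second after the job is handed in, with the robot touching nothing.
It also fails if it takes over 38 s, if anything falls off the work surface, if the arm or the gripper's body presses on something with over 40 N, if the wrist force passes 120 N, or if a joint passes its speed limit or range.

## Robot

A 6-joint arm with a two-finger parallel gripper is mounted at the origin on the work surface. World frame = base frame: x ahead of the robot, y to its left, z up, the work surface at z = 0. Lengths are in m, angles in rad, forces in N, time in s.
With the tool pointing down it reaches from about 0.375 to 0.825 m from the base axis. Payload 5.5 kg.
Tool frame: the origin (TCP) lies on the mounting face of the last link; the fingertips stand 173 mm ahead of it and the grasp point (between the pads) lies 155 mm ahead of it; z points along the fingers, y is the line along which they close (so a half turn about z gives the same grasp; the last joint's range is limited). The gripper opens to 85 mm and grips with 20 to 120 N. Pads are 22 mm wide; open, the fingers measure 114 mm over their backs; the gripper's body (76 mm by 85 mm) begins 54 mm behind the grasp point. The pads swing forward as they close: fully open they stand 13 mm farther back than shut.
Start: joints at [0, 0.314, -0.047, 1.21, 0, 1.571], TCP at [0.6, 0, 0.405] pointing down, gripper open.
Joint ranges: [-2.67, 2.67], [-0.69, 1.73], [-1.03, 1.25], [-2.08, 2.16], [-1.42, 1.45], [-3.14, 3.14]. Speed limits (rad/s): [2.39, 2.39, 3.01, 3.14, 3.14, 3.14].

## Interface

Orientations are given as a unit quaternion [w, x, y, z].
In Python, from workcell import bot gives the robot as it stands.
- The arm moves only by the tool jog_arm, never from a script. Its argument "series" is a list of rows, each an object with "travel": the shift along the tool's x, y, z in m, a list of three; "twist": the turn about the tool's z in rad; "fingers": the gripper's target within -1 to 1 (fully open at 1, half-way at 0, shut at -1). A call has 1 to 20 rows; each row shifts and turns the commanded pose from where the row before left it, along the tool's axes as they then stand; what a row does not reach is not made up. A row lasts 1/12 s, in which the tool goes at most 41.7 mm and 7.16 degrees, less where a joint would pass 70% of its speed; a pose out of reach is approached as far as the arm can. A call is refused whole if a number of a shift passes 0.0417 or a number of a turn 0.125, either way. A call with a gripper value outside its range is refused whole. The fingers move at their own pace and stop on an object; the grip force is fixed at half the most. Time passes only in rows, so rows that do not move let the fingers close. It gives the time, the measured TCP pose, the force, the opening and the grip force at its end, in the units of the state.
- bot.observe(): the state, without advancing time (a new reading comes with each control period).
- bot.camera(name): name is "scene" or "side" or "wrist"; returns a dict with "pixels" (400x640x3 uint8, blue, green, red), "fx", "fy", "cx", "cy" (pixels), "R" (3x3) and "t" (3): a world point X has camera coordinates R X + t. Camera axes: x right, y down, z forward; pixel columns grow to the right and rows downward; lengths in m; the calibration is good to about 2 mm. A picture is of the moment at which its call begins. There is no depth.
- bot.job_done(): hands the job in; it is judged then, once.
Trained networks look in a picture, given as the dict that the camera call returned (one of the last four; its "shot" number tells which), for a name from the list of things; names that differ only in an ending like _2 or _b are one class to them, and where a whole thing is asked for, a point or a joint stands for the part that bears it (a point fixed in the world has none). Each returns a list of dicts, best first, with "conf" (0 to 1); they miss things now and then, are a little off and sometimes report something else, mostly with a low value. They report only what shows in the picture. A call takes as long as a camera call. They do not tell look-alikes from the thing itself.
- bot.trace(picture, label): "pixels" (400x640 bool, what is visible of it) and "xy" ([column, row] in pixels, amid what is visible of it).
The state is a dict: "time": time; "joint_pos": joint angles; "qd": joint speeds; "tau": joint torques, N m; "tool_pos": TCP position; "orientation": TCP orientation; "force": force on the tool from outside, world axes, zero at the start; "torque": the same for the moment, N m; "gripper_width": finger opening in m; "finger_force": force on a finger pad.
Only numpy, scipy, OpenCV 4.12 (cv2) and the standard library are available. Lean on these libraries where they do the work, as an engineer would, in place of code of your own. Each camera call takes 0.05 s, during which the arm holds its last target. There are 200 camera calls.

## Working session

There is one attempt and no reset: what is moved stays moved. The work goes in short steps, Python scripts to look and compute and a tool call to move; the robot and the scene stay as the last step left them, time stands still between calls to the robot, and variables do not carry over. Pictures are saved under pics/ and viewed, at most 10 in all, crops included, and the job is handed in when it is done.

Besides the shell and the picture viewer there is one more tool, called after "Emit:" as a command line: name --argument value ..., lists and objects as JSON in quotes. jog_arm: Moves the arm, as the interface text tells. Its arguments: {"type":"object","properties":{"series":{"type":"array"}},"required":["series"]}

```bash
mkdir -p pics; cat > h.py <<'E'
import numpy as np, cv2
from workcell import bot
def ray(c,uv):
    R=np.array(c["R"]);t=np.array(c["t"])
    d=R.T@np.array([(uv[0]-c["cx"])/c["fx"],(uv[1]-c["cy"])/c["fy"],1.0]); return -R.T@t,d
def atz(c,uv,z):
    o,d=ray(c,uv); return o+d*(z-o[2])/d[2]
def proj(c,X):
    p=np.array(c["R"])@np.array(X)+np.array(c["t"]); return np.array([c["fx"]*p[0]/p[2]+c["cx"],c["fy"]*p[1]/p[2]+c["cy"]])
E
python3 - <<'E'
from h import *
S={k:bot.camera(k) for k in("scene","side")}
for k,c in S.items():
    cv2.imwrite(f"pics/{k}0.png",c["pixels"])
    for l,z in(("nut",.055),("other_nut",.055),("empty_stand",.01),("dish",.012)):
        for r in bot.trace(c,l)[:5]: print(k,l,round(r["conf"],2),np.round(r["xy"]),int(r["pixels"].sum()),np.round(atz(c,r["xy"],z),3))
o=bot.observe();print(o["time"],o["orientation"],o["tool_pos"])
E
```

```text
scene nut 0.9 [175. 212.] 531 [ 0.509 -0.277  0.055]
scene nut 0.87 [291. 218.] 475 [ 0.529 -0.067  0.055]
scene nut 0.71 [232. 196.] 472 [ 0.457 -0.185  0.055]
scene nut 0.7 [238. 178.] 270 [ 0.388 -0.186  0.055]
scene nut 0.66 [188. 191.] 376 [ 0.437 -0.275  0.055]
scene other_nut 0.88 [469. 212.] 586 [0.51  0.256 0.055]
scene empty_stand 0.82 [235. 217.] 1006 [ 0.464 -0.183  0.01 ]
scene dish 0.72 [320. 268.] 3624 [ 0.608 -0.017  0.012]
side nut 0.9 [438. 193.] 466 [ 0.311 -0.144  0.055]
side nut 0.84 [341. 200.] 458 [ 0.451 -0.025  0.055]
side nut 0.84 [433. 164.] 406 [ 0.357 -0.231  0.055]
side nut 0.66 [387. 164.] 365 [ 0.434 -0.176  0.055]
side nut 0.55 [399. 150.] 256 [ 0.438 -0.239  0.055]
side other_nut 0.81 [213. 287.] 705 [0.499 0.256 0.055]
side empty_stand 0.92 [382. 183.] 924 [ 0.437 -0.17   0.01 ]
side dish 0.59 [274. 197.] 2153 [ 0.595 -0.003  0.012]
0.5 [-3.01570517e-05  7.07110847e-01  7.07102714e-01 -3.22174251e-05] [ 5.99971105e-01 -1.07996937e-05  4.04673328e-01]
```

View pics/scene0.png

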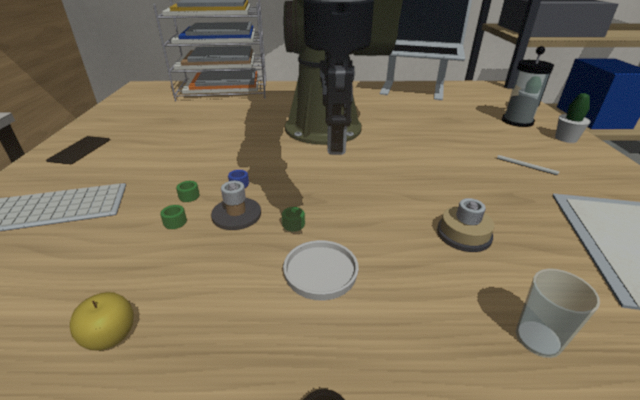

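View pics/side0.png

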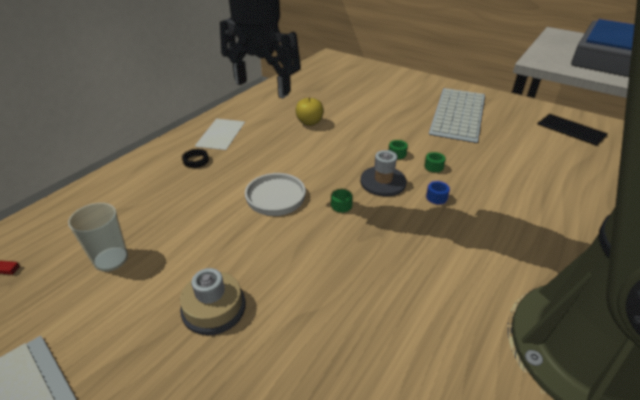

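Candidates: silver nuts at scene (232,193) on the bare core and (470,212) on the full roll; loose green at (175,216), (188,191), (293,218) and blue at (238,178). I choose the one at (232,193) (side view: 386,162). I'll check it in a crop and triangulate.

```bash
python3 - <<'E'
from h import *
a=cv2.imread("pics/scene0.png")[160:240,150:310]; cv2.imwrite("pics/crop.png",cv2.resize(a,None,fx=4,fy=4,interpolation=cv2.INTER_CUBIC))
S=[bot.camera(k) for k in("scene","side")]
def tri(ps):
    A=np.zeros((3,3));b=np.zeros(3)
    for c,p in zip(S,ps):
        o,d=ray(c,p);d/=np.linalg.norm(d);P=np.eye(3)-np.outer(d,d);A+=P;b+=P@o
    X=np.linalg.solve(A,b);return X,[np.round(proj(c,X)-p,1) for c,p in zip(S,ps)]
print("nut",tri([(232,193),(386,162)]))
print("other",tri([(470,212),(208,286)]))
for l in("dish","empty_stand"):
    ps=[]
    for c in S:
        m=bot.trace(c,l)[0]["pixels"].astype(np.uint8);x,y,w,h=cv2.boundingRect(m);print(l,(x,y,w,h))
        ps.append((x+w/2,y+h/2))
    print(l,ps,tri(ps),[np.round(atz(c,p,.012),3) for c,p in zip(S,ps)])
E
```

```text
nut (array([ 0.44198901, -0.18736732,  0.05208283]), [array([0.1, 0.1]), array([ 0.1, -0.1])])
other (array([0.50824512, 0.25752108, 0.05304218]), [array([-0.3, -0.1]), array([-0.3,  0.1])])
dish (283, 240, 76, 61)
dish (245, 175, 60, 41)
dish [(321.0, 270.5), (275.0, 195.5)] (array([ 0.60369521, -0.01515633,  0.00304923]), [array([-0.2, -0.1]), array([-0.1,  0.1])]) [array([ 0.613, -0.015,  0.012]), array([ 0.596, -0.007,  0.012])]
empty_stand (211, 185, 50, 46)
empty_stand (359, 153, 48, 46)
empty_stand [(236.0, 208.0), (383.0, 176.0)] (array([ 0.4436631 , -0.18372806,  0.01729338]), [array([-0., -0.]), array([-0.,  0.])]) [array([ 0.436, -0.186,  0.012]), array([ 0.447, -0.191,  0.012])]
```

View pics/crop.png

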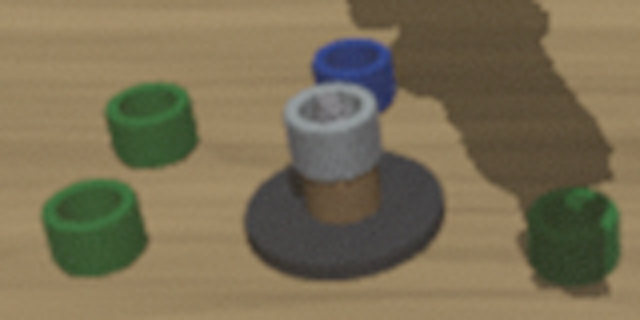

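The crop shows a silver nut at (333,130) on a brown bare core over the dark base, so the choice is right. The estimate is (0.443, -0.186). Moving above it.

Emit:
jog_arm --series '[{"travel":[-0.02,-0.017,0],"twist":0,"fingers":1},{"travel":[-0.024,-0.02,0.005],"twist":0,"fingers":1},{"travel":[-0.024,-0.02,0.005],"twist":0,"fingers":1},{"travel":[-0.024,-0.02,0.005],"twist":0,"fingers":1},{"travel":[-0.024,-0.02,0.005],"twist":0,"fingers":1},{"travel":[-0.024,-0.02,0.005],"twist":0,"fingers":1},{"travel":[-0.024,-0.02,0.01],"twist":0,"fingers":1},{"travel":[-0.022,-0.02,0.01],"twist":0,"fingers":1},{"travel":[0,0,0],"twist":0,"fingers":1},{"travel":[0,0,0],"twist":0,"fingers":1}]'

```text
time: 1.63
tool_pos: [0.442, -0.1868, 0.3594]
orientation: [-0.0, 0.708, 0.706, -0.0]
force: [0.0, 0.3, 0.6]
gripper_width: 0.0855
finger_force: 0.0
```

```bash
python3 - <<'E'
from h import *
c=bot.camera("wrist");cv2.imwrite("pics/w1.png",c["pixels"])
o=bot.observe();print(o["time"],np.round(o["tool_pos"],4),np.round(o["joint_pos"],3),np.round(o["orientation"],3),o["force"])
for l,z in(("nut",.055),("empty_stand",.012)):
    for r in bot.trace(c,l)[:4]:
        x,y,w,h=cv2.boundingRect(r["pixels"].astype(np.uint8)); print(l,round(r["conf"],2),(x,y,w,h),np.round(atz(c,(x+w/2,y+h/2),z),4))
print(proj(c,(.443,-.186,.07)))
E
```

```text
1.6833 [ 0.4429 -0.1862  0.3599] [-0.398  0.114 -0.401  1.055  0.     1.174] [0.    0.708 0.707 0.   ] [-0.21951862 -0.27418518  1.51339261]
nut 0.92 (240, 255, 45, 49) [ 0.3828 -0.2784  0.055 ]
nut 0.64 (327, 256, 43, 49) [ 0.4648 -0.2796  0.055 ]
nut 0.61 (299, 158, 54, 58) [ 0.4433 -0.187   0.055 ]
nut 0.55 (337, 14, 53, 60) [ 0.472  -0.0735  0.055 ]
empty_stand 0.71 (276, 123, 99, 98) [ 0.4431 -0.1835  0.012 ]
[325.68248883 190.73873732]
```

View pics/w1.png

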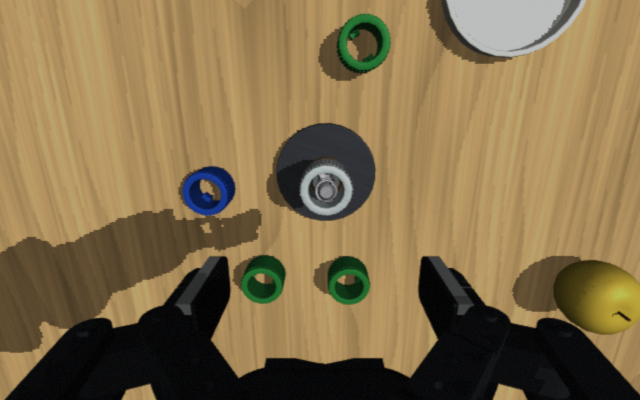

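The wrist view shows the silver nut ring at (326,189), and the estimate projects to (326,191), so they agree. Descend and grip.

Emit:
jog_arm --series '[{"travel":[0,0,0.02],"twist":0,"fingers":1},{"travel":[0,0,0.03],"twist":0,"fingers":1},{"travel":[0,0,0.03],"twist":0,"fingers":1},{"travel":[0,0,0.03],"twist":0,"fingers":1},{"travel":[0,0,0.02],"twist":0,"fingers":0.6},{"travel":[0,0,0.015],"twist":0,"fingers":0.4},{"travel":[0,0,0],"twist":0,"fingers":0.2},{"travel":[0,0,0],"twist":0,"fingers":0},{"travel":[0,0,0],"twist":0,"fingers":-0.3},{"travel":[0,0,0],"twist":0,"fingers":-1},{"travel":[0,0,0],"twist":0,"fingers":-1},{"travel":[0,0,0],"twist":0,"fingers":-1},{"travel":[0,0,0],"twist":0,"fingers":-1}]'

```text
time: 2.87
tool_pos: [0.4432, -0.1861, 0.2153]
orientation: [0.0, 0.707, 0.707, 0.0]
force: [-1.8, -0.0, 0.5]
gripper_width: 0.0418
finger_force: 61.4
```

Emit:
jog_arm --series '[{"travel":[0,0,0],"twist":-0.05,"fingers":-1},{"travel":[0,0,0],"twist":-0.1,"fingers":-1},{"travel":[0,0,0],"twist":-0.1,"fingers":-1},{"travel":[0,0,0],"twist":-0.1,"fingers":-1},{"travel":[0,0,0],"twist":-0.1,"fingers":-1},{"travel":[0,0,0],"twist":-0.1,"fingers":-1},{"travel":[0,0,0],"twist":-0.1,"fingers":-1},{"travel":[0,0,0],"twist":-0.1,"fingers":-1},{"travel":[0,0,0],"twist":-0.1,"fingers":-1},{"travel":[0,0,0],"twist":-0.1,"fingers":-1},{"travel":[0,0,0],"twist":-0.1,"fingers":-1},{"travel":[0,0,0],"twist":-0.1,"fingers":-1},{"travel":[0,0,0],"twist":-0.1,"fingers":-1},{"travel":[0,0,0],"twist":-0.1,"fingers":-1},{"travel":[0,0,0],"twist":-0.05,"fingers":-1},{"travel":[0,0,0],"twist":0,"fingers":-1},{"travel":[0,0,0],"twist":0,"fingers":-1}]'

```text
time: 4.28
tool_pos: [0.4434, -0.1863, 0.2151]
orientation: [0.001, 0.086, 0.996, -0.0]
force: [-0.4, -0.4, -1.2]
gripper_width: 0.0419
finger_force: 61.4
```

```bash
python3 - <<'E'
from h import *
from scipy.spatial.transform import Rotation as Ro
c=bot.camera("wrist");cv2.imwrite("pics/w2.png",c["pixels"])
o=bot.observe();print(o["time"],np.round(o["tool_pos"],4),np.round(o["joint_pos"],3),o["force"],o["torque"],o["gripper_width"],o["finger_force"])
q=o["orientation"];print(np.round(Ro.from_quat([q[1],q[2],q[3],q[0]]).as_matrix(),3))
E
```

```text
4.3333 [ 0.4433 -0.1862  0.215 ] [-0.398  0.259 -0.594  0.716 -0.    -0.225] [-0.19318329 -0.6391714  -0.4204575 ] [ 0.0091584  -0.05070748 -0.00565692] 0.041541655560842 61.40516640152782
[[-0.985  0.172  0.001]
 [ 0.172  0.985 -0.001]
 [-0.001 -0.    -1.   ]]
```

View pics/w2.png

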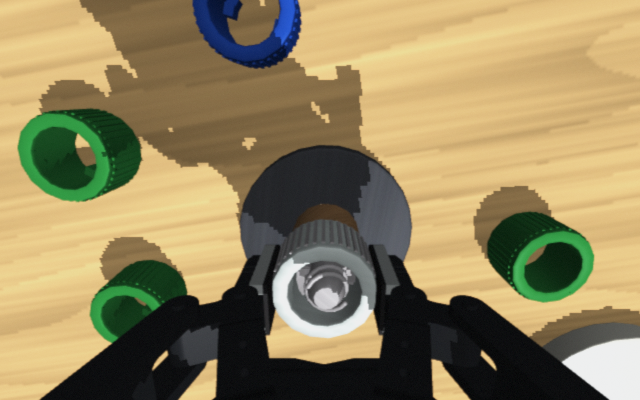

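The nut ring is held between the pads at about (325,290), with the stud in its middle. I'll lift a little and watch the force.

Emit:
jog_arm --series '[{"travel":[0,0,-0.002],"twist":0,"fingers":-1},{"travel":[0,0,-0.003],"twist":0,"fingers":-1},{"travel":[0,0,-0.003],"twist":0,"fingers":-1},{"travel":[0,0,0],"twist":0,"fingers":-1}]'

```text
time: 4.67
tool_pos: [0.4434, -0.1861, 0.2235]
orientation: [0.001, 0.085, 0.996, -0.0]
force: [0.2, 1.0, -0.1]
gripper_width: 0.0416
finger_force: 61.4
```

Free, with no resistance. Lift clear, then look at the dish.

Emit:
jog_arm --series '[{"travel":[0,0,-0.008],"twist":0,"fingers":-1},{"travel":[0,0,-0.014],"twist":0,"fingers":-1},{"travel":[0,0,-0.02],"twist":0,"fingers":-1},{"travel":[0,0,-0.02],"twist":0,"fingers":-1},{"travel":[0,0,-0.015],"twist":0,"fingers":-1},{"travel":[0,0,0],"twist":0,"fingers":-1}]'

```text
time: 5.17
tool_pos: [0.4443, -0.1865, 0.3032]
orientation: [0.003, 0.085, 0.996, -0.001]
force: [0.2, 0.8, -0.1]
gripper_width: 0.0417
finger_force: 61.5
```

```bash
python3 - <<'E'
from h import *
o=bot.observe();print(o["time"],np.round(o["tool_pos"],4),o["force"],o["gripper_width"],o["finger_force"])
S=[bot.camera(k) for k in("scene","side","wrist")]
v=[c["pixels"][120:320,120:440] for c in S[:2]]+[S[2]["pixels"][::2,::2]]
cv2.imwrite("pics/m1.png",np.vstack([np.hstack(v[:2]),np.hstack([v[2],v[2]*0])]))
for c in S:
    for r in bot.trace(c,"dish")[:1]:
        x,y,w,h=cv2.boundingRect(r["pixels"].astype(np.uint8));m=np.argwhere(r["pixels"])[:,::-1].astype(np.float32)
        P=np.array([atz(c,p,.018)[:2] for p in cv2.convexHull(m)[:,0]],np.float32)
        print(round(r["conf"],2),(x,y,w,h),np.round(cv2.minEnclosingCircle(P),4) if 0 else cv2.minEnclosingCircle(P))
E
```

```text
5.1667 [ 0.4443 -0.1865  0.3032] [ 0.207469    0.82636964 -0.10476595] 0.04167458711847929 61.5147702593822
0.68 (244, 174, 61, 42) ((0.5974303483963013, -0.006082125473767519), 0.06961941719055176)
0.61 (471, 262, 132, 108) ((0.5970500111579895, -0.01981266401708126), 0.06785862147808075)
```

View pics/m1.png

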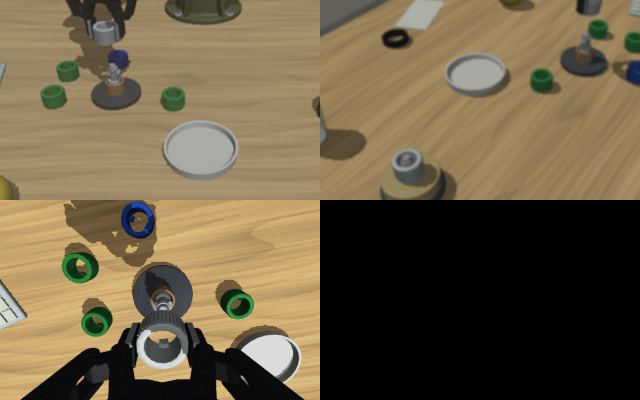

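The nut hangs in the gripper, and the stud and its core stand bare. The dish is at about (0.604, -0.014). Moving over it.

Emit:
jog_arm --series '[{"travel":[-0.008,0.012,0],"twist":0,"fingers":-1},{"travel":[-0.016,0.025,0],"twist":0,"fingers":-1},{"travel":[-0.016,0.025,0],"twist":0,"fingers":-1},{"travel":[-0.016,0.025,0],"twist":0,"fingers":-1},{"travel":[-0.016,0.025,0],"twist":0,"fingers":-1},{"travel":[-0.016,0.025,0],"twist":0,"fingers":-1},{"travel":[-0.016,0.025,0],"twist":0,"fingers":-1},{"travel":[-0.016,0.025,0],"twist":0,"fingers":-1},{"travel":[-0.008,0.01,0],"twist":0,"fingers":-1},{"travel":[0,0,0],"twist":0,"fingers":-1},{"travel":[0,0,0],"twist":0,"fingers":-1}]'

```text
time: 6.38
tool_pos: [0.6023, -0.0135, 0.2986]
orientation: [-0.001, 0.085, 0.996, -0.0]
force: [-0.4, -0.6, -0.4]
gripper_width: 0.0419
finger_force: 61.5
```

```bash
python3 - <<'E'
from h import *
o=bot.observe();print(o["time"],np.round(o["tool_pos"],4),np.round(o["orientation"],4),o["force"],o["gripper_width"],o["finger_force"])
c=bot.camera("wrist");im=c["pixels"].copy()
for cen in((.604,-.014),):
    for r,z,k in((.062,.018,(0,0,255)),(.055,.006,(255,0,0))):
        pts=np.array([proj(c,(cen[0]+r*np.cos(a),cen[1]+r*np.sin(a),z)) for a in np.linspace(0,6.283,90)],np.int32);cv2.polylines(im,[pts],True,k,1)
cv2.imwrite("pics/w3.png",im)
E
```

```text
6.3833 [ 0.6023 -0.0135  0.2986] [-1.100e-03  8.480e-02  9.964e-01 -4.000e-04] [-0.39380433 -0.57688283 -0.36045336] 0.04187162850607378 61.53396743000485
```

View pics/w3.png

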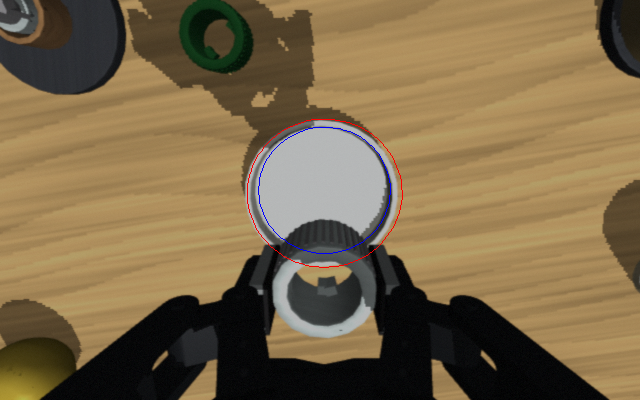

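The dish rim is at columns 243–400 against my 247–403 overlay, so it is about 2.5 mm to the left (−y). Nudge and descend.

Emit:
jog_arm --series '[{"travel":[0,-0.002,0.01],"twist":0,"fingers":-1},{"travel":[0,0,0.02],"twist":0,"fingers":-1},{"travel":[0,0,0.022],"twist":0,"fingers":-1},{"travel":[0,0,0.022],"twist":0,"fingers":-1},{"travel":[0,0,0.018],"twist":0,"fingers":-1},{"travel":[0,0,0.01],"twist":0,"fingers":-1},{"travel":[0,0,0.006],"twist":0,"fingers":-1},{"travel":[0,0,0.002],"twist":0,"fingers":-1},{"travel":[0,0,0],"twist":0,"fingers":-1},{"travel":[0,0,0],"twist":0,"fingers":-1}]'

```text
time: 7.27
tool_pos: [0.6028, -0.0158, 0.1906]
orientation: [0.001, 0.085, 0.996, 0.0]
force: [0.4, -0.2, -0.5]
gripper_width: 0.0415
finger_force: 61.5
```

Expected contact is at a TCP height of 0.180–0.181.

Emit:
jog_arm --series '[{"travel":[0,0,0.003],"twist":0,"fingers":-1},{"travel":[0,0,0.002],"twist":0,"fingers":-1},{"travel":[0,0,0.0015],"twist":0,"fingers":-1},{"travel":[0,0,0.0015],"twist":0,"fingers":-1},{"travel":[0,0,0],"twist":0,"fingers":-1}]'

```text
time: 7.68
tool_pos: [0.6021, -0.0155, 0.1814]
orientation: [-0.0, 0.085, 0.996, -0.0]
force: [0.0, -0.1, -1.5]
gripper_width: 0.0417
finger_force: 61.5
```

Emit:
jog_arm --series '[{"travel":[0,0,0.0005],"twist":0,"fingers":-1},{"travel":[0,0,0],"twist":0,"fingers":-1},{"travel":[0,0,0],"twist":0,"fingers":-1}]'

```text
time: 7.93
tool_pos: [0.6023, -0.0156, 0.1812]
orientation: [0.0, 0.085, 0.996, -0.0]
force: [0.1, -0.8, -0.3]
gripper_width: 0.0416
finger_force: 61.5
```

Emit:
jog_arm --series '[{"travel":[0,0,0.0005],"twist":0,"fingers":-1},{"travel":[0,0,0.0005],"twist":0,"fingers":-1},{"travel":[0,0,0],"twist":0,"fingers":-1},{"travel":[0,0,0],"twist":0,"fingers":-1}]'

```text
time: 8.27
tool_pos: [0.6023, -0.0156, 0.1808]
orientation: [0.0, 0.085, 0.996, 0.0]
force: [-2.7, 0.2, 6.3]
gripper_width: 0.0417
finger_force: 62.3
```

The nut is touching the dish floor (6 N). Release gently and rise.

Emit:
jog_arm --series '[{"travel":[0,0,0],"twist":0,"fingers":0.1},{"travel":[0,0,0],"twist":0,"fingers":0.2},{"travel":[0,0,0],"twist":0,"fingers":0.35},{"travel":[0,0,0],"twist":0,"fingers":0.45},{"travel":[0,0,0],"twist":0,"fingers":0.45},{"travel":[0,0,0],"twist":0,"fingers":0.45},{"travel":[0,0,-0.005],"twist":0,"fingers":0.45},{"travel":[0,0,-0.015],"twist":0,"fingers":0.45},{"travel":[0,0,-0.025],"twist":0,"fingers":0.45},{"travel":[0,0,-0.03],"twist":0,"fingers":0.45},{"travel":[0,0,-0.03],"twist":0,"fingers":0.45},{"travel":[0,0,-0.03],"twist":0,"fingers":0.45},{"travel":[0,0,0],"twist":0,"fingers":0.45},{"travel":[0,0,0],"twist":0,"fingers":0.45}]'

```text
time: 9.43
tool_pos: [0.6032, -0.0156, 0.3178]
orientation: [0.002, 0.085, 0.996, 0.0]
force: [0.7, 0.0, -0.5]
gripper_width: 0.0618
finger_force: 0.0
```

```bash
python3 - <<'E'
from h import *
o=bot.observe();print(o["time"],np.round(o["tool_pos"],4),o["force"],o["gripper_width"],o["finger_force"])
S=[bot.camera(k) for k in("scene","side","wrist")]
v=[c["pixels"][120:320,150:510] for c in S[:2]]+[S[2]["pixels"]]
cv2.imwrite("pics/m2.png",np.vstack([np.hstack(v[:2]),cv2.copyMakeBorder(v[2],0,0,0,80,cv2.BORDER_CONSTANT)]))
E
```

```text
9.4333 [ 0.6032 -0.0156  0.3178] [ 6.76740000e-01  6.02049573e-05 -4.56123333e-01] 0.0617563384506618 0.0
```

View pics/m2.png

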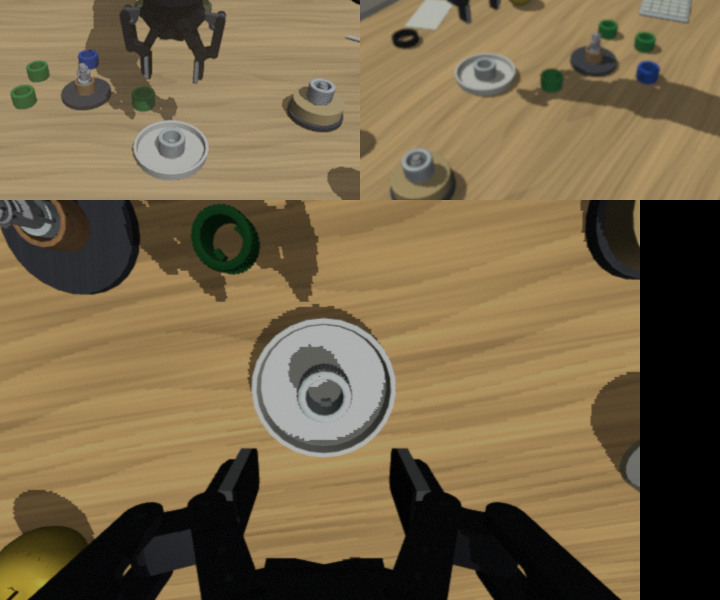

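The nut lies flat mid-dish (wrist part 325,397; scene part 172,143). The other nut is untouched and the gripper is clear, so I'm handing in.

```bash
python3 -c "
from workcell import bot
print(bot.job_done())"
```

```text
the job is handed in; nothing more can be done
None
```

The nut from the bare-core stand was unscrewed 80°, lifted straight off and set flat in the white dish; the full roll's nut was left alone, and the job was handed in at about 9.6 s (no verdict was returned).

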